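# Hold the cap over the key cupboard's dowels for gluing

### The arm

A 6-joint arm with a two-finger parallel gripper is mounted at the origin on the work surface. World frame = base frame: x ahead of the robot, y to its left, z up, the work surface at z = 0. Lengths are in m, angles in degrees, forces in N, time in s.
With the tool pointing down it reaches from about 0.25 to 0.725 m from the base axis. Payload 9.7 kg.
Tool frame: the origin (TCP) lies on the mounting face of the last link; the fingertips stand 173 mm ahead of it and the grasp point (between the pads) lies 155 mm ahead of it; z points along the fingers, y is the line along which they close (so a half turn about z gives the same grasp; the last joint's range is limited). The gripper opens to 85 mm and grips with 20 to 120 N. Pads are 22 mm wide; open, the fingers measure 114 mm over their backs; the gripper's body (76 mm by 85 mm) begins 54 mm behind the grasp point. The pads swing forward as they close: fully open they stand 13 mm farther back than shut.
Start: joints at [-76.146, 4.979, 10.078, 95.1, 0, 90], TCP at [0.132, -0.534, 0.405] pointing down, gripper open.
Joint ranges: [-179.16, 179.16], [-48.56, 103.87], [-65.8, 70.77], [-126.05, 130.52], [-82.76, 87.17], [-180, 180]. Speed limits (degrees/s): [127.2, 127.2, 147.25, 180, 180, 180].

### API

Orientations are given as [roll, pitch, yaw] about the fixed x, y, z axes, in that order (R = Rz(yaw) Ry(pitch) Rx(roll)).
In Python, from workcell import bot, camera, camera_model, outline_of, pinpoint gives the robot as it stands.
- The arm moves only by the tool move_arm, never from a script. Its arguments are lists of equal length, an entry for each row: "jaw": the closure, from 0 (fully open) to 1 (shut); "delta_pos": the shift along the world's x, y, z in m, a list of three; "yaw": the turn about the world's z in rad. In form: {"jaw": [jaw, ...], "delta_pos": [[dx, dy, dz], ...], "yaw": [yaw, ...]}. A call has 1 to 10 rows; each row shifts and turns the commanded pose from where the row before left it; what a row does not reach is not made up. A row lasts 1/12 s, in which the tool goes at most 41.7 mm and 7.16 degrees, less where a joint would pass 70% of its speed; a pose out of reach is approached as far as the arm can. A call with a gripper value outside its range is refused whole. The fingers move at their own pace and stop on an object; "force" is the grip in N (left out, the last holds). Time passes only in rows, so rows that do not move let the fingers close. It gives the time, the measured TCP pose, the force, the opening and the grip force at its end, in the units of the state.
- bot.get_obs(): the state, without advancing time (a new reading comes with each control period).
- camera(name): name is "scene" or "top" or "wrist"; returns the picture (420x560x3 uint8, red, green, blue); there is no depth.
- camera_model(name): a dict with "fx", "fy", "cx", "cy" (pixels), "R" (3x3) and "t" (3): a world point X has camera coordinates R X + t. Camera axes: x right, y down, z forward; pixel columns grow to the right and rows downward; lengths in m; the calibration is good to about 2 mm. A picture is of the moment at which its call begins: read the wrist's pose just before it. camera_model takes no time and is no camera call; for the wrist camera it gives the pose at the moment of the call.
- bot.job_done(): hands the job in; it is judged then, once.
Trained networks look in the newest picture that a camera, given by its name, has taken for a name from the list of things; names that differ only in an ending like _2 or _b are one class to them, and where a whole thing is asked for, a point or a joint stands for the part that bears it (a point fixed in the world has none). Each returns a list of dicts, best first, with "confidence" (0 to 1); they miss things now and then, are a little off and sometimes report something else, mostly with a low value. They report only what shows in the picture. A call takes as long as a camera call.
- outline_of(camera, thing): "mask" (420x560 bool, what is visible of it) and "xy" ([column, row] in pixels, amid what is visible of it).
- pinpoint(camera, thing): "xy" ([column, row] in pixels: a listed point, or the origin of a listed thing).
The state is a dict: "time": time; "q": joint angles; "qd": joint speeds; "joint_efforts": joint torques, N m; "ee_pos": TCP position; "tcp_rot": TCP orientation; "wrist_force": force on the tool from outside, world axes, zero at the start; "torque": the same for the moment, N m; "opening": finger opening in m; "grasp_force": force on a finger pad.
Only numpy, scipy, OpenCV 4.12 (cv2) and the standard library are available. Lean on these libraries where they do the work, as an engineer would, in place of code of your own. Each camera call takes 0.05 s, during which the arm holds its last target. There are 200 camera calls.

### The job

We are about to glue the cap onto the small key cupboard: first push its green door shut until the ball catch takes hold and keeps it shut, because the cap is lined up over the closed door. Then pick up the wooden cap, bring it over the bottles and tins without disturbing anything on the bench, and finish holding it level and still about a centimetre above the tips of the two dowels on the cupboard's top, each dowel hole right over its dowel, so that I can brush glue on the dowels. The cap must not touch the cupboard or its dowels, and you keep hold of it at the end: do not set it down.

Things in the scene. Friction and masses are not known exactly. Their poses are not given: they have to be found in the camera images.
- cupboard: pale wooden key cupboard fixed to the bench on a plywood board (200 x 330 x 12 mm) with low cleats. 240 mm wide (y), 90 deep (x) with the door shut, flat top 202 mm above the bench. Origin: on the bench under the middle of the shut cupboard; door front at x = -45 mm, back at x = +45. x points from door to back, y to the left seen from the robot, z up
- door (a joint): angle of the green door, rad: 0 shut against its stop, positive open towards the robot; starts part open. Swings freely and stays where left. A spring ball catch inside, 205 mm from the hinge near the top, is met at about 0.06 rad and takes a push of about 8 N at door_face; past about 0.026 rad it draws the door shut and keeps it shut
- door_hinge (a point): point on the door's upright hinge axis, 107 mm above the bench, at x = -31, y = +119 mm in the cupboard's frame (left edge of the door, inner face). Axes turn with the door; shut, they are the cupboard's: the door runs 238 mm from here along -y, x points inwards
- door_face (a point): point on the door's outer face, a place to push: 170 mm from the hinge axis, 175 mm above the bench; turns with the door, axes as door_hinge. Panel 238 wide, 14 mm thick, from 16 to 198 mm above the bench; a brass knob stands 25 mm out of it, 95 mm above the bench, near the free edge
- cap: the cupboard's stepped cap of pale wood, loose on the bench, about 0.34 kg: bottom board 110 (x) x 270 (y) x 14 mm; on it a step 42 (x) x 210 (y) mm, from 14 to 42 mm above the underside, to grip across x. Origin: centre of the underside, z up. Same either way round. In place it overhangs the shut cupboard 10 mm front and back, 15 mm each side
- cap_hole_a (a point): mouth of a 10 mm wide, 11 mm deep dowel hole in the cap's underside, at y = +90 mm in the cap's frame, x = 0
- cap_hole_b (a point): the other hole's mouth, at y = -90 mm in the cap's frame, x = 0
- dowel_a (a point): tip of the left dowel (dark wood, 8 mm thick, stands 9 mm out of the cupboard's top), at x = 0, y = +90, z = 211 mm in the cupboard's frame; same axes as the cupboard
- dowel_b (a point): tip of the right dowel, at x = 0, y = -90, z = 211 mm in the cupboard's frame
- spirit_bottle: grey bottle with an orange cap, 64 mm thick, 190 mm high, loose; origin under its middle; leave it alone
- stain_tin: steel tin with a red band, 80 mm thick, 110 mm high, loose; origin under its middle; leave it alone
- glue_jar: white jar with a blue label and an orange lid, 68 mm thick, 90 mm high, loose; origin under its middle; leave it alone
- hammer: hammer lying on the bench, 260 mm long, loose; origin under its middle; leave it alone

How it is judged (in metres and radians):
On the way, in this order (a step that is already met when the one before it is completed fails the run):
1. the door is shut on its catch and the robot has let go of it (value of joint door below 0.015 rad and contact force between the arm and cupboard below 0.5 N), for 0.3 s.
2. the cap is lifted in the gripper, higher than the tallest bystander, with the door still shut (height (world z) of cap above 0.195 m and contact force between the fingers and cap above 1 N and value of joint door below 0.015 rad), for 0.2 s.
At the end, for the whole second after the job is handed in: Door shut under 0.015 rad, robot off the cupboard; cap gripped, not touching the cupboard, hole mouths 4-18 mm above the dowel tips and within 7 mm sideways of a dowel each (either way round), level within 0.08 rad, slower than 0.02 m/s; bystanders within 30 mm of their starts (all of step 1 and contact force between the fingers and cap above 1 N and contact force between cap and cupboard below 0.2 N and ((horizontal distance between cap_hole_a and dowel_a below 0.007 m and horizontal distance between cap_hole_b and dowel_b below 0.007 m) or (horizontal distance between cap_hole_a and dowel_b below 0.007 m and horizontal distance between cap_hole_b and dowel_a below 0.007 m)) and z of cap_hole_a in the frame of dowel_a between 0.004 and 0.018 m and z of cap_hole_b in the frame of dowel_a between 0.004 and 0.018 m and angle between cap's own z axis and vertical below 0.08 rad and linear speed of cap below 0.02 m/s and distance of each of spirit_bottle, stain_tin, glue_jar, hammer from where it was at the start of the episode below 0.03 m); the arm keeps its last pose, push and grip.
It fails at once if the cap touches the cupboard or its dowels (over 1 N) (contact force between cap and cupboard above 1 N).
It fails at once if the spirit bottle is disturbed (moved over 30 mm) (distance of spirit_bottle from where it was at the start of the episode above 0.03 m).
It fails at once if the stain tin is disturbed (moved over 30 mm) (distance of stain_tin from where it was at the start of the episode above 0.03 m).
It fails at once if the glue jar is disturbed (moved over 30 mm) (distance of glue_jar from where it was at the start of the episode above 0.03 m).
It fails at once if the hammer is disturbed (moved over 30 mm) (distance of hammer from where it was at the start of the episode above 0.03 m).
It also fails if it takes over 64 s, if anything falls off the work surface, if the arm or the gripper's body presses on something with over 40 N, if the wrist force passes 120 N, or if a joint passes its speed limit or range.

## Working session

There is one attempt and no reset: what is moved stays moved. The work goes in short steps, Python scripts to look and compute and a tool call to move; the robot and the scene stay as the last step left them, time stands still between calls to the robot, and variables do not carry over. Pictures are saved under pics/ and viewed, at most 10 in all, crops included, and the job is handed in when it is done.

Besides the shell and the picture viewer there is one more tool, called after ">>>" in YAML: its name, and indented under it one key for each argument. move_arm: Moves the arm, as the interface text tells. Its arguments: {"type":"object","properties":{"jaw":{"type":"array"},"delta_pos":{"type":"array"},"yaw":{"type":"array"},"force":{"type":"number"}},"required":["jaw","delta_pos","yaw"]}

```bash
mkdir -p pics; ls; python3 - <<'E'
from workcell import bot, camera, camera_model, outline_of, pinpoint
import cv2,numpy as np
o=bot.get_obs();print({k:np.round(v,3) for k,v in o.items()})
ims=[]
for c in ["scene","top"]:
    im=camera(c);cv2.imwrite(f"pics/{c}0.png",im[:,:,::-1])
    m=camera_model(c);print(c,np.round(m["R"],3).tolist(),np.round(m["t"],3),m["fx"],m["fy"],m["cx"],m["cy"])
    for n in ["cupboard","door_hinge","door_face","cap","cap_hole_a","dowel_a","dowel_b","spirit_bottle","stain_tin","glue_jar","hammer"]:
        r=pinpoint(c,n);print(n,[(np.round(d["xy"],1).tolist(),round(d["confidence"],2)) for d in r[:3]])
E
```

```text
pics
{'time': np.float64(0.0), 'q': array([-76.147,   5.012,  10.034,  95.102,   0.   ,  90.001]), 'qd': array([ 0.034, -0.028, -0.121,  0.007,  0.021,  0.008]), 'joint_efforts': array([ 5.0000e-03, -5.2039e+01,  4.6480e+01,  1.6000e-02,  0.0000e+00,
       -0.0000e+00]), 'ee_pos': array([ 0.132, -0.534,  0.404]), 'tcp_rot': array([-179.92 ,   -0.   ,   13.852]), 'wrist_force': array([ 0.346, -0.756, -0.134]), 'torque': array([-0.018,  0.025,  0.047]), 'grasp_force': np.float64(0.0), 'opening': np.float64(0.085)}
scene [[-0.769, 0.639, 0.02], [0.394, 0.497, -0.773], [-0.504, -0.587, -0.634]] [ 0.402 -0.101  1.803] 452.1227346540133 452.1227346540133 286.9056906050951 218.44706336280632
cupboard [([273.7, 285.4], 0.96), ([289.5, 222.3], 0.43)]
door_hinge [([310.4, 278.4], 0.94)]
door_face [([305.0, 219.4], 0.65)]
cap [([232.3, 197.3], 0.58)]
cap_hole_a [([209.9, 188.0], 0.91), ([250.3, 206.7], 0.69)]
dowel_a [([255.1, 218.2], 0.97), ([298.6, 251.3], 0.73)]
dowel_b [([255.1, 218.2], 0.97), ([298.6, 251.3], 0.73)]
spirit_bottle []
stain_tin [([214.5, 187.6], 0.63), ([231.0, 244.8], 0.56)]
glue_jar [([288.2, 223.1], 0.74), ([229.5, 193.4], 0.19)]
hammer [([407.6, 346.8], 0.63)]
top [[-0.01, -1.0, 0.02], [-0.991, 0.008, -0.135], [0.135, -0.021, -0.991]] [0.033 0.571 1.213] 399.52611937028433 399.52611937028433 281.9495470254729 209.8653155815133
cupboard [([261.1, 184.6], 0.71)]
door_hinge [([216.4, 189.2], 0.87), ([263.8, 222.3], 0.75)]
door_face [([265.5, 223.0], 0.86)]
cap []
cap_hole_a [([381.4, 241.8], 0.95), ([433.1, 224.8], 0.66)]
dowel_a [([286.4, 173.5], 0.93), ([220.2, 172.5], 0.8)]
dowel_b [([286.4, 173.5], 0.93), ([220.2, 172.5], 0.8)]
spirit_bottle []
stain_tin [([327.1, 184.1], 0.65)]
glue_jar [([329.3, 259.0], 0.72)]
hammer [([128.1, 228.4], 0.92)]
```

View pics/scene0.png

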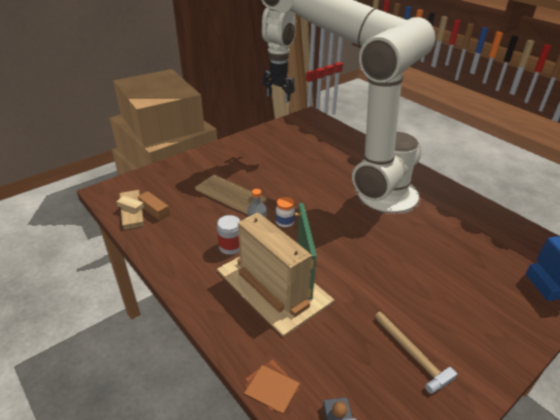

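View pics/top0.png

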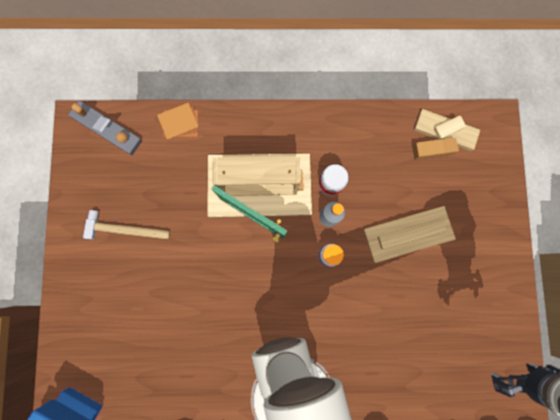

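```bash
cat >h.py <<'E'
from workcell import bot, camera, camera_model, outline_of, pinpoint
import cv2,numpy as np
def ray(m,xy):
    d=np.array([(xy[0]-m["cx"])/m["fx"],(xy[1]-m["cy"])/m["fy"],1.]);R=np.array(m["R"]);
    return -R.T@np.array(m["t"]),R.T@d
def atz(m,xy,z):
    c,d=ray(m,xy);return c+d*(z-c[2])/d[2]
def proj(m,X):
    p=np.atleast_2d(X)@np.array(m["R"]).T+np.array(m["t"]);return np.c_[p[:,0]/p[:,2]*m["fx"]+m["cx"],p[:,1]/p[:,2]*m["fy"]+m["cy"]]
def tri(obs):
    A=np.zeros((3,3));b=np.zeros(3);
    for m,xy in obs:
        c,d=ray(m,xy);d=d/np.linalg.norm(d);P=np.eye(3)-np.outer(d,d);A+=P;b+=P@c
    return np.linalg.solve(A,b)
E
python3 - <<'E'
from h import *
S=camera_model("scene");T=camera_model("top")
b=[(T,(286.4,173.5)),(S,(255.1,218.2))];a=[(T,(220.2,172.5)),(S,(298.6,251.3))]
for n,p in [("b",b),("a",a)]:
    print(n,tri(p).round(4),[atz(m,xy,.211).round(4).tolist() for m,xy in p])
im=camera("top")
cv2.imwrite("pics/topc.png",cv2.resize(im[140:280,190:470],None,fx=2.8,fy=2.8,interpolation=cv2.INTER_CUBIC)[:,:,::-1])
for n in ["cap","spirit_bottle","stain_tin","glue_jar","door_face","cupboard"]:
    for d in outline_of("top",n)[:2]:
        m=d["mask"].astype(np.uint8);r=cv2.minAreaRect(cv2.findNonZero(m))
        box=cv2.boxPoints(r);print(n,round(d["confidence"],2),m.sum(),box.round(1).tolist(),np.array(d["xy"]).round(1))
        if n=="cap":
            for z in (0,.014,.042):print(z,[atz(T,p,z)[:2].round(3).tolist() for p in box],)
E
```

```text
b [0.6533 0.0136 0.2102] [[0.6483, 0.0181, 0.211], [0.6576, 0.0088, 0.211]]
a [0.6516 0.1979 0.2137] [[0.6522, 0.1983, 0.211], [0.6498, 0.1956, 0.211]]
cap 0.86 2875 [[363.20001220703125, 228.0], [443.6000061035156, 205.60000610351562], [453.20001220703125, 240.0], [372.70001220703125, 262.29998779296875]] [407.5 235. ]
0 [[0.516, -0.234], [0.587, -0.5], [0.475, -0.524], [0.406, -0.261]]
0.014 [[0.515, -0.231], [0.585, -0.494], [0.474, -0.518], [0.406, -0.257]]
0.042 [[0.512, -0.225], [0.581, -0.482], [0.473, -0.505], [0.406, -0.25]]
spirit_bottle 0.76 478 [[319.0, 202.0], [343.0, 202.0], [343.0, 225.0], [319.0, 225.0]] [329.7 214.4]
stain_tin 0.72 603 [[315.0, 187.0], [328.0, 161.0], [350.0, 172.0], [337.0, 198.0]] [329.6 178.1]
glue_jar 0.65 449 [[314.0, 255.0], [330.5, 238.5], [346.5, 254.5], [330.0, 271.0]] [329.5 255. ]
cupboard 0.63 6546 [[207.0, 154.0], [310.0, 154.0], [310.0, 241.0], [207.0, 241.0]] [262.1 185. ]
```

View pics/topc.png

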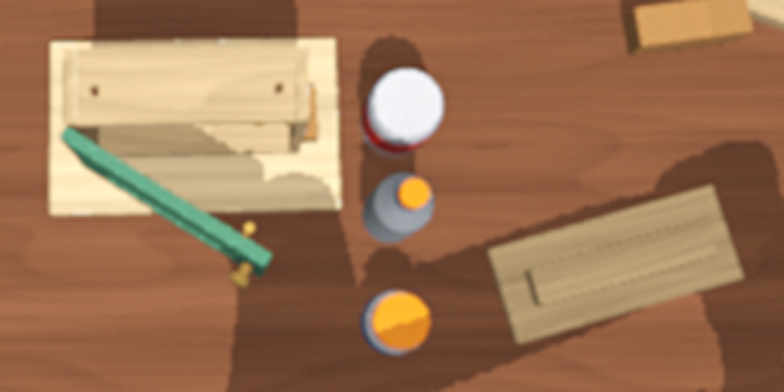

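>>> move_arm:
  jaw: [1,1,1,1,1,1,1,1,1,1]
  delta_pos:
    - [0.015,0.033,0]
    - [0.0165,0.033,0]
    - [0.0165,0.033,0]
    - [0.0165,0.033,0]
    - [0.0165,0.033,0]
    - [0.0165,0.033,0]
    - [0.0165,0.033,0]
    - [0.0165,0.033,0]
    - [0.0165,0.033,0]
    - [0.0165,0.033,0]
  yaw: [-0.0134,-0.0134,-0.0134,-0.0134,-0.0134,-0.0134,-0.0134,-0.0134,-0.0134,-0.0134]

```text
time: 2.38
ee_pos: [0.2953, -0.2023, 0.4049]
tcp_rot: [180.0, -0.0, 6.1]
wrist_force: [0.5, -0.6, 0.1]
opening: 0.0005
grasp_force: 0.0
```

>>> move_arm:
  jaw: [1,1,1,1,1,1,1,1,1,1]
  delta_pos:
    - [0.0165,0.033,0]
    - [0.0165,0.033,0]
    - [0.0165,0.033,0]
    - [0.0165,0.033,0]
    - [0.0165,0.033,0]
    - [0.0165,0.033,0]
    - [0.0165,0.033,0]
    - [0.0165,0.033,0]
    - [0,0,0]
    - [0,0,0]
  yaw: [-0.0134,-0.0134,-0.0134,-0.0134,-0.0134,-0.0134,-0.0134,-0.0134,0,0]

```text
time: 3.22
ee_pos: [0.429, 0.021, 0.4042]
tcp_rot: [-178.5, 0.1, 2.5]
wrist_force: [0.0, 0.2, 0.7]
opening: 0.0002
grasp_force: 0.0
```

```bash
python3 - <<'E'
from h import *
o=bot.get_obs();print(o["time"],o["ee_pos"],o["tcp_rot"],o["q"],o["wrist_force"])
W=camera_model("wrist");im=camera("wrist");cv2.imwrite("pics/w1.png",im[:,:,::-1])
print(np.array(W["R"]).round(3).tolist(),W["t"],W["fx"])
for n in ["dowel_a","door_face","door_hinge"]:
    for d in pinpoint("wrist",n)[:2]:
        print(n,np.round(d["xy"],1),round(d["confidence"],2),atz(W,d["xy"],.211 if n=="dowel_a" else .175 if n=="door_face" else .107).round(4))
# door top in top image: green, at z=.198
T=camera_model("top");im=camera("top")
h=cv2.cvtColor(im,cv2.COLOR_RGB2HSV);g=cv2.inRange(h,(60,60,40),(95,255,255));g[:150]=0;g[260:]=0;g[:,:190]=0;g[:,300:]=0
r=cv2.boxPoints(cv2.minAreaRect(cv2.findNonZero(g)));print(g.sum()//255,[(p.round(1).tolist(),atz(T,p,.198)[:2].round(3).tolist()) for p in r])
E
```

```text
3.2167 [0.42897845 0.02098905 0.4042388 ] [-1.78515141e+02  8.61716524e-02  2.46840447e+00] [  2.41536516 -11.34576019  -5.5605742   95.87273245   1.48477845
 179.94694294] [0.01956396 0.24885597 0.74445693]
[[0.043, -0.999, -0.026], [-0.945, -0.049, 0.323], [-0.324, 0.011, -0.946]] [0.0122006  0.36507556 0.51791491] 342.9592038058076
door_face [173.8  70.1] 0.61 [0.5206 0.0842 0.175 ]
457 [([209.6999969482422, 192.1999969482422], [0.6, 0.228]), ([214.3000030517578, 184.89999389648438], [0.62, 0.216]), ([266.3999938964844, 218.1999969482422], [0.528, 0.074]), ([261.70001220703125, 225.39999389648438], [0.508, 0.086])]
```

View pics/w1.png

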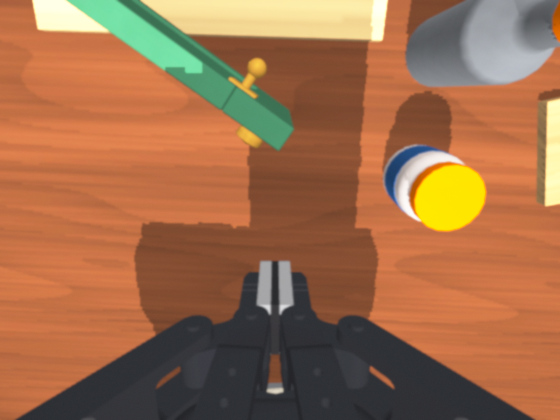

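>>> move_arm:
  jaw: [1,1,1,1,1,1,1]
  delta_pos:
    - [0,0.005,0]
    - [0,0.005,-0.01]
    - [0,0.005,-0.01]
    - [0,0.005,-0.01]
    - [0,0.005,-0.01]
    - [0,0.005,-0.02]
    - [0,0,0]
  yaw: [0.08,0.08,0.08,0.08,0,0,0]

```text
time: 4.05
ee_pos: [0.428, 0.0507, 0.3417]
tcp_rot: [-178.4, 0.2, 20.6]
wrist_force: [-0.1, -0.1, -0.4]
opening: -0.0001
grasp_force: 0.0
```

>>> move_arm:
  jaw: [1,1,1,1,1,1,1,1,1,1]
  delta_pos:
    - [0.015,0,0]
    - [0.015,0,0]
    - [0.015,0,0]
    - [0.015,0,0]
    - [0.015,0,0]
    - [0.015,0,0]
    - [0.015,0,0]
    - [0.015,0,0]
    - [0.01,0,0]
    - [0,0,0]
  yaw: [0,0,0,0,0,0,0,0,0,0]

```text
time: 4.88
ee_pos: [0.5599, 0.0501, 0.3447]
tcp_rot: [-178.5, 0.0, 20.6]
wrist_force: [0.0, -0.0, -0.0]
opening: 0.0002
grasp_force: 0.0
```

>>> move_arm:
  jaw: [1,1,1,1]
  delta_pos:
    - [0.01,0,0]
    - [0.008,0,0]
    - [0.004,0,0]
    - [0,0,0]
  yaw: [0,0,0,0]

```text
time: 5.22
ee_pos: [0.581, 0.0504, 0.3447]
tcp_rot: [-178.5, 0.0, 20.7]
wrist_force: [-0.1, -0.6, -0.2]
opening: 0.0001
grasp_force: 0.0
```

>>> move_arm:
  jaw: [1,1,1]
  delta_pos:
    - [0.003,0,0]
    - [0.003,0,0]
    - [0,0,0]
  yaw: [0,0,0]

```text
time: 5.47
ee_pos: [0.5869, 0.0506, 0.3447]
tcp_rot: [-178.5, 0.0, 20.7]
wrist_force: [0.4, 0.1, 0.1]
opening: 0.0001
grasp_force: 0.0
```

```bash
python3 - <<'E'
from h import *
o=bot.get_obs();print(o["ee_pos"],o["wrist_force"])
T=camera_model("top");im=camera("top")
a=cv2.resize(im[140:280,190:330],None,fx=4,fy=4,interpolation=cv2.INTER_CUBIC)
cv2.imwrite("pics/w2.png",a[:,:,::-1])
E
```

```text
[0.58688696 0.05056655 0.34468872] [0.44574579 0.0544485  0.05313244]
```

View pics/w2.png

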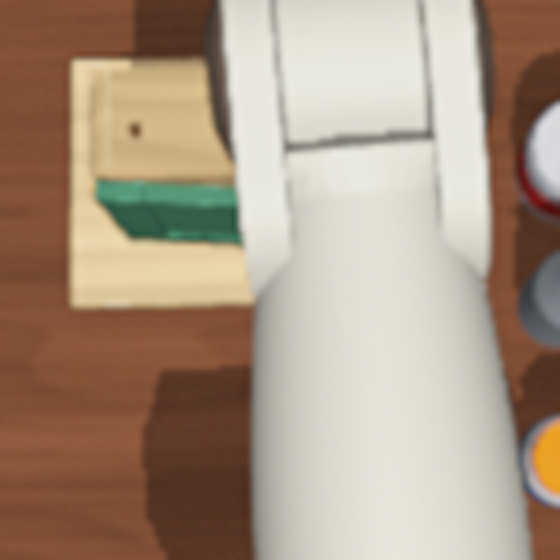

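The top view shows the arm over the cupboard and the green door nearly shut (its top edge runs almost level from (100,182) to (235,188)). I'll keep pushing, feeling for the catch.

>>> move_arm:
  jaw: [1,1,1]
  delta_pos:
    - [0.002,0,0]
    - [0.002,0,0]
    - [0,0,0]
  yaw: [0,0,0]

```text
time: 5.77
ee_pos: [0.5902, 0.0505, 0.3447]
tcp_rot: [-178.5, 0.1, 20.7]
wrist_force: [-7.1, -0.7, 2.5]
opening: 0.0003
grasp_force: 3.2
```

>>> move_arm:
  jaw: [1,1,1]
  delta_pos:
    - [0.002,0,0]
    - [0.001,0,0]
    - [0,0,0]
  yaw: [0,0,0]

```text
time: 6.02
ee_pos: [0.5916, 0.0505, 0.3446]
tcp_rot: [-178.4, 0.4, 20.7]
wrist_force: [-19.2, -2.3, 6.5]
opening: 0.0
grasp_force: 9.9
```

>>> move_arm:
  jaw: [1,1,1]
  delta_pos:
    - [0.002,0,0]
    - [0.001,0,0]
    - [0,0,0]
  yaw: [0,0,0]

```text
time: 6.27
ee_pos: [0.5958, 0.0502, 0.3447]
tcp_rot: [-178.5, 0.2, 20.7]
wrist_force: [-5.7, -4.0, 2.0]
opening: -0.0002
grasp_force: 2.9
```

>>> move_arm:
  jaw: [1,1,1]
  delta_pos:
    - [0.001,0,0]
    - [0.001,0,0]
    - [0,0,0]
  yaw: [0,0,0]

```text
time: 6.52
ee_pos: [0.5988, 0.0505, 0.3446]
tcp_rot: [-178.5, 0.0, 20.7]
wrist_force: [-0.8, -0.6, -0.2]
opening: 0.0001
grasp_force: 0.0
```

>>> move_arm:
  jaw: [1,1,1,1,1,1,1,1,1,1]
  delta_pos:
    - [-0.01,0,0]
    - [-0.02,0,0]
    - [-0.02,0,0.01]
    - [-0.02,0,0.02]
    - [-0.02,0,0.025]
    - [-0.02,0,0.025]
    - [-0.01,0,0.025]
    - [-0.01,0.01,0.025]
    - [0,0.01,0.025]
    - [0,0,0]
  yaw: [0,0,0,0,0,0,0,0,0,0]

```text
time: 7.35
ee_pos: [0.4677, 0.0715, 0.5047]
tcp_rot: [-178.6, -0.4, 20.8]
wrist_force: [0.7, 0.4, -0.3]
opening: 0.0001
grasp_force: 0.0
```

```bash
python3 - <<'E'
from h import *
o=bot.get_obs();print(o["ee_pos"],o["tcp_rot"],o["wrist_force"])
W=camera_model("wrist");im=camera("wrist");cv2.imwrite("pics/w3.png",im[:,:,::-1])
for n,z in [("dowel_a",.211),("door_hinge",.107),("door_face",.175),("stain_tin",0),("cupboard",0)]:
    for d in pinpoint("wrist",n)[:2]:
        print(n,np.round(d["xy"],1),round(d["confidence"],2),atz(W,d["xy"],z).round(4))
for n in ["door","cupboard"]:
    for d in outline_of("wrist",n)[:1]:
        print(n,d["mask"].sum(),cv2.boxPoints(cv2.minAreaRect(cv2.findNonZero(d["mask"].astype(np.uint8)))).round(0).tolist())
E
```

```text
[0.46773613 0.07154546 0.50474751] [-178.55362834   -0.4085531    20.79884987] [ 0.72770916  0.38479467 -0.31718083]
door_face [374.7  36.9] 0.61 [0.6109 0.0499 0.175 ]
stain_tin [486.6  73. ] 0.73 [ 0.6613 -0.1302 -0.    ]
cupboard [317.6   2.2] 0.57 [ 0.6591  0.101  -0.    ]
door 11134 [[202.0, 14.0], [231.0, -56.0], [477.0, 47.0], [448.0, 117.0]]
cupboard 26527 [[165.0, 0.0], [505.0, 0.0], [505.0, 128.0], [165.0, 128.0]]
```

View pics/w3.png

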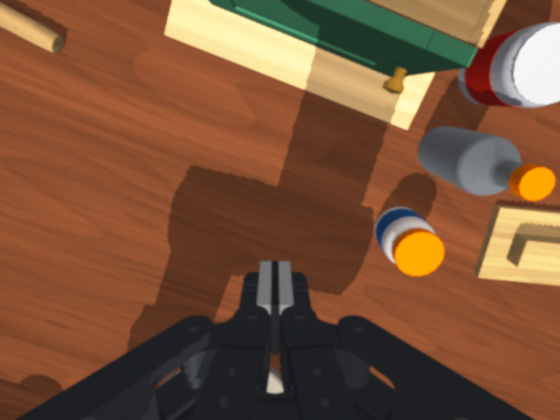

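>>> move_arm:
  jaw: [1,1,1,1,1,1,1]
  delta_pos:
    - [0.03,0.002,0]
    - [0.03,0.002,0]
    - [0.03,0.002,0]
    - [0.03,0.002,0]
    - [0.02,0,0]
    - [0,0,0]
    - [0,0,0]
  yaw: [0,0,0,0,0,0,0]

```text
time: 8.33
ee_pos: [0.6098, 0.0785, 0.4977]
tcp_rot: [-178.5, 0.2, 20.7]
wrist_force: [0.4, -0.6, 1.2]
opening: 0.0001
grasp_force: 0.0
```

```bash
python3 - <<'E'
from h import *
o=bot.get_obs();print(o["ee_pos"],o["tcp_rot"],o["wrist_force"])
W=camera_model("wrist");im=camera("wrist");cv2.imwrite("pics/w4.png",im[:,:,::-1])
for n,z in [("dowel_a",.211),("door_hinge",.107),("door_face",.175),("stain_tin",0),("cupboard",0)]:
    for d in pinpoint("wrist",n)[:2]:
        print(n,np.round(d["xy"],1),round(d["confidence"],2),atz(W,d["xy"],z).round(4))
E
```

```text
[0.60983916 0.07845347 0.49767549] [-178.45483353    0.18747109   20.72449956] [ 0.38030937 -0.62962069  1.18895087]
dowel_a [391.3 179.9] 0.94 [0.6566 0.0089 0.211 ]
dowel_a [159.6  89.1] 0.76 [0.6574 0.1905 0.211 ]
door_face [315.9 197.1] 0.67 [0.6145 0.0494 0.175 ]
```

View pics/w4.png

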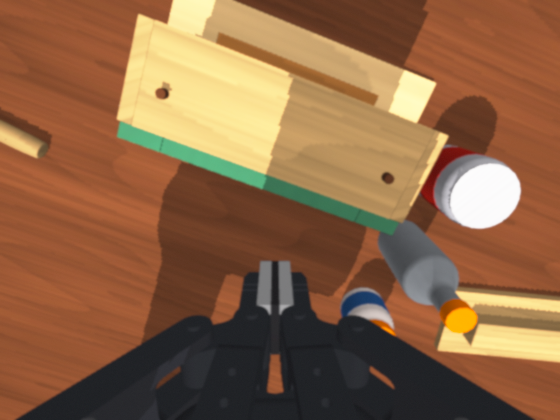

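```bash
python3 - <<'E'
from h import *
def blobs(c,guess,rad):
    m=camera_model(c);im=camera(c);g=cv2.cvtColor(im,cv2.COLOR_RGB2GRAY).astype(float);out=[]
    for u,v in guess:
        u,v=int(u),int(v);p=g[v-rad:v+rad+1,u-rad:u+rad+1];w=np.clip(np.median(p)*.75-p,0,None)
        yy,xx=np.mgrid[-rad:rad+1,-rad:rad+1];s=w.sum();q=(u+(w*xx).sum()/s,v+(w*yy).sum()/s)
        out.append(q);print(c,np.round(q,2),s,atz(m,q,.2065).round(4))
    return m,out
W,w=blobs("wrist",[(163,93),(388,178)],9)
im=cv2.cvtColor(camera("wrist"),cv2.COLOR_RGB2BGR)
cv2.imwrite("pics/d.png",np.hstack([cv2.resize(im[v-20:v+20,u-20:u+20],(380,380),interpolation=cv2.INTER_NEAREST) for u,v in [(163,93),(388,178)]]))
S,s=blobs("scene",[(255,218),(298,251)],4)
# cap hints
for c in ["scene"]:
    for d in pinpoint(c,"cap")[:2]: print("cap",atz(S,d["xy"],0))
E
```

```text
wrist [164.95  91.65] 5267.25 [0.6552 0.1891 0.2065]
wrist [386.54 175.74] 4290.0 [0.6566 0.0111 0.2065]
scene [255.56 219.74] 57.5 [0.6576 0.0109 0.2065]
scene [295.61 252.82] 210.0 [0.6569 0.1916 0.2065]
cap [ 0.49631305 -0.37833917  0.        ]
cap [ 0.52392864 -0.4733092   0.        ]
```

View pics/d.png

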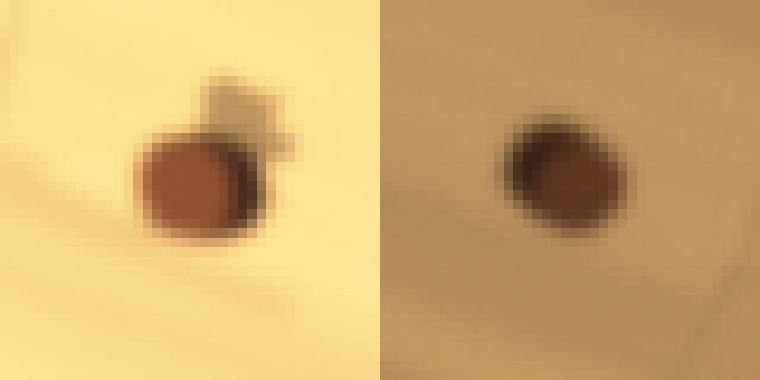

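>>> move_arm:
  jaw: [0,0,0,0,0,0,0,0,0,0]
  delta_pos:
    - [-0.01,-0.02,0]
    - [-0.01,-0.028,0]
    - [-0.01,-0.028,0]
    - [-0.01,-0.028,0]
    - [-0.01,-0.028,0]
    - [-0.01,-0.028,0]
    - [-0.01,-0.028,0]
    - [-0.01,-0.028,0]
    - [-0.01,-0.028,0]
    - [-0.005,-0.028,0]
  yaw: [0.09,0.09,0.09,0.09,0.09,0.09,0.09,0.09,0.09,0.09]

```text
time: 9.67
ee_pos: [0.5123, -0.1946, 0.5003]
tcp_rot: [-178.5, 0.0, 72.6]
wrist_force: [0.7, 0.2, -0.5]
opening: 0.0851
grasp_force: 0.0
```

>>> move_arm:
  jaw: [0,0,0,0,0,0,0,0,0]
  delta_pos:
    - [-0.005,-0.028,-0.01]
    - [-0.005,-0.028,-0.01]
    - [-0.005,-0.028,-0.01]
    - [-0.005,-0.028,-0.01]
    - [0,-0.028,-0.01]
    - [0,-0.028,0]
    - [0,-0.016,0]
    - [0,0,0]
    - [0,0,0]
  yaw: [0.09,0.09,0.09,0.09,0.09,0.09,0.03,0,0]

```text
time: 10.42
ee_pos: [0.4935, -0.3779, 0.4492]
tcp_rot: [-178.5, -0.0, 104.9]
wrist_force: [0.1, 0.3, -0.7]
opening: 0.0855
grasp_force: 0.0
```

```bash
python3 - <<'E'
from h import *
o=bot.get_obs();print(o["time"],o["ee_pos"],o["tcp_rot"],o["q"],o["opening"])
W=camera_model("wrist");im=camera("wrist");cv2.imwrite("pics/w5.png",im[:,:,::-1])
for d in pinpoint("wrist","cap")[:2]: print("cap",np.round(d["xy"],1),round(d["confidence"],2),atz(W,d["xy"],0).round(4))
for d in outline_of("wrist","cap")[:1]:
    b=cv2.boxPoints(cv2.minAreaRect(cv2.findNonZero(d["mask"].astype(np.uint8))));print(d["confidence"],b.round(1).tolist(),[atz(W,p,.014)[:2].round(4).tolist() for p in b])
E
```

```text
10.4167 [ 0.49351081 -0.377934    0.4492097 ] [-1.78478769e+02 -2.60256840e-02  1.04851206e+02] [-37.23257342  17.48890818  29.62574822 103.09231293  -1.1840708
  37.92574884] 0.08546159085324688
cap [286.  166.3] 0.56 [ 0.4973 -0.3822  0.    ]
0.66 [[235.0, 41.0], [337.0, 41.0], [337.0, 267.0], [235.0, 267.0]] [[0.4077, -0.2627], [0.5127, -0.2353], [0.5967, -0.4912], [0.4672, -0.5274]]
```

View pics/w5.png

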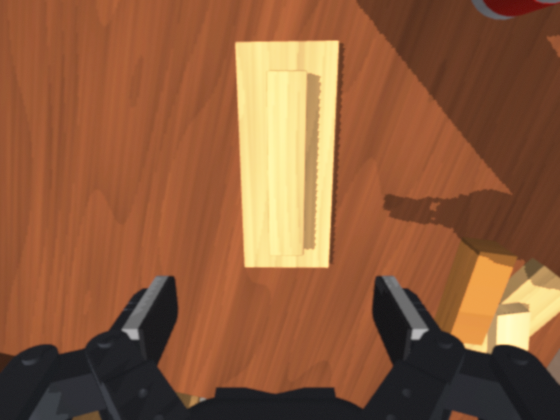

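```bash
python3 - <<'E'
from h import *
from scipy.optimize import least_squares
W=camera_model("wrist")
im=camera("wrist")
B=np.array([[-.055,.135],[.055,.135],[.055,-.135],[-.055,-.135]])
px=np.array([(236,41.5),(339,40.5),(330,267.5),(245,267.5)])
St=np.array([[-.021,.105],[.021,.105],[.021,-.105],[-.021,-.105]])
ps=np.array([(269,70.5),(307,71),(303.5,255),(269.5,255)])
def f(p,full=False):
    R=np.array([[np.cos(p[2]),-np.sin(p[2])],[np.sin(p[2]),np.cos(p[2])]])
    X=np.r_[np.c_[B@R.T+p[:2],np.full(4,.014)],np.c_[St@R.T+p[:2],np.full(4,.042)]]
    return (proj(W,X)-np.r_[px,ps]).ravel()
r=least_squares(f,[.495,-.38,.26],loss="soft_l1");print(r.x,np.degrees(r.x[2]));print(f(r.x).reshape(-1,2).round(1).tolist())
# tool-derived grasp point offset at this tilt
from scipy.spatial.transform import Rotation as Ro
o=bot.get_obs();print(o["ee_pos"],Ro.from_euler("xyz",o["tcp_rot"],degrees=True).apply([0,0,.155]))
# dowel tips seen earlier: need that wrist pose; rebuild it
R0=Ro.from_euler("xyz",o["tcp_rot"],degrees=True);R1=Ro.from_euler("xyz",[-178.4548,.1875,20.7245],degrees=True)
Rt=R0.inv().as_matrix()@np.array(W["R"]).T; c=R0.inv().apply(-np.array(W["R"]).T@np.array(W["t"])-o["ee_pos"])
Rw=(R1.as_matrix()@Rt).T;C=R1.apply(c)+[.60984,.07845,.49768];M=dict(W,R=Rw,t=-Rw@C)
for q in [(162.3,92),(388.3,177.2)]: print(atz(M,q,.211).round(4))
E
```

```text
[ 0.49819967 -0.37787142  0.26938667] 15.434719392857136
[[-0.0, 0.5], [0.1, 0.2], [-1.6, -0.5], [0.1, -0.8], [-2.1, -0.2], [1.2, -1.1], [0.7, 1.1], [0.1, 1.0]]
[ 0.49381727 -0.37638781  0.45016909] [-0.00382282 -0.00113006 -0.15494873]
[0.6547 0.1885 0.211 ]
[0.6561 0.0123 0.211 ]
```

>>> move_arm:
  jaw: [0,0,0,0,0,0,0,0,0,0]
  delta_pos:
    - [0.004,0,-0.02]
    - [0.004,0,-0.03]
    - [0,0,-0.035]
    - [0,0,-0.035]
    - [0,0,-0.035]
    - [0,0,-0.035]
    - [0,0,-0.03]
    - [0,0,-0.025]
    - [0,0,-0.012]
    - [0,0,0]
  yaw: [0.01,0,0,0,0,0,0,0,0,0]

```text
time: 11.45
ee_pos: [0.5012, -0.3762, 0.19]
tcp_rot: [-178.3, -0.2, 105.6]
wrist_force: [-1.1, -0.2, 0.4]
opening: 0.0852
grasp_force: 0.0
```

>>> move_arm:
  jaw: [0,0]
  delta_pos:
    - [0,0,-0.004]
    - [0,0,0]
  yaw: [0,0]

```text
time: 11.62
ee_pos: [0.5022, -0.3775, 0.1901]
tcp_rot: [-178.6, 0.1, 105.6]
wrist_force: [-0.0, 0.4, -0.5]
opening: 0.0855
grasp_force: 0.0
```

>>> move_arm:
  jaw: [0.3,0.4,0.5,0.6,0.7,0.8,0.9,0.9,0.9,0.9]
  delta_pos:
    - [0,0,0]
    - [0,0,0]
    - [0,0,0]
    - [0,0,0]
    - [0,0,0]
    - [0,0,0]
    - [0,0,0]
    - [0,0,0]
    - [0,0,0]
    - [0,0,0]
  yaw: [0,0,0,0,0,0,0,0,0,0]
  force: 60

```text
time: 12.45
ee_pos: [0.5017, -0.3778, 0.1899]
tcp_rot: [-178.5, 0.1, 105.5]
wrist_force: [-2.9, -0.5, 6.6]
opening: 0.0409
grasp_force: 62.2
```

>>> move_arm:
  jaw: [0.9,0.9,0.9,0.9,0.9,0.9,0.9,0.9,0.9,0.9]
  delta_pos:
    - [0,0,0.01]
    - [0,0,0.02]
    - [0,0,0.03]
    - [0,0,0.035]
    - [0,0,0.035]
    - [0,0,0.035]
    - [0,0,0.035]
    - [0,0,0.03]
    - [0,0,0.02]
    - [0,0,0]
  yaw: [0,0,0,0,0,0,0,0,0,0]

```text
time: 13.28
ee_pos: [0.5014, -0.3772, 0.4439]
tcp_rot: [-178.7, 0.3, 105.6]
wrist_force: [1.3, -0.6, -2.7]
opening: 0.0409
grasp_force: 61.7
```

```bash
python3 - <<'E'
from h import *
o=bot.get_obs();print(o["time"],o["ee_pos"],o["tcp_rot"],o["q"],o["opening"],o["wrist_force"])
im=camera("scene");cv2.imwrite("pics/s6.png",cv2.resize(im[60:330,120:420],None,fx=2.2,fy=2.2,interpolation=cv2.INTER_CUBIC)[:,:,::-1])
E
```

```text
13.2833 [ 0.5014013  -0.37715292  0.44389542] [-178.73680328    0.31420746  105.55034126] [-36.73848607  17.86417997  29.49085788 102.15090061  -1.1914724
  37.72008735] 0.0409391084654521 [ 1.34017006 -0.6409018  -2.72322371]
```

View pics/s6.png

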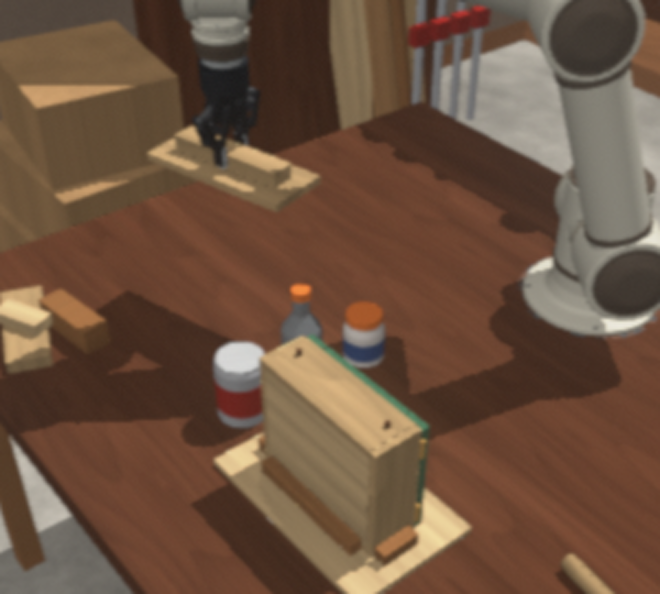

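>>> move_arm:
  jaw: [0.9,0.9,0.9,0.9,0.9,0.9,0.9,0.9,0.9,0.9]
  delta_pos:
    - [0.003,0.01,0]
    - [0.006,0.018,0]
    - [0.008,0.025,0]
    - [0.008,0.025,0]
    - [0.008,0.025,0]
    - [0.008,0.025,0]
    - [0.008,0.025,0]
    - [0.008,0.025,0]
    - [0.008,0.025,0]
    - [0.008,0.025,0]
  yaw: [-0.01,-0.015,-0.015,-0.015,-0.015,-0.015,-0.015,-0.015,-0.015,-0.015]

```text
time: 14.17
ee_pos: [0.5749, -0.1481, 0.436]
tcp_rot: [-178.3, -0.1, 97.2]
wrist_force: [0.7, -0.7, -4.0]
opening: 0.0413
grasp_force: 61.6
```

>>> move_arm:
  jaw: [0.9,0.9,0.9,0.9,0.9,0.9,0.9,0.9,0.9,0.9]
  delta_pos:
    - [0.008,0.025,0]
    - [0.008,0.025,0]
    - [0.008,0.025,0]
    - [0.008,0.025,0]
    - [0.008,0.025,0]
    - [0.008,0.025,0]
    - [0.008,0.025,0]
    - [0.008,0.025,0]
    - [0.008,0.025,0]
    - [0.005,0.015,0]
  yaw: [-0.015,-0.015,-0.015,-0.015,-0.015,-0.015,-0.015,-0.014,0,0]

```text
time: 15.0
ee_pos: [0.6523, 0.0931, 0.4355]
tcp_rot: [-178.3, 0.0, 90.5]
wrist_force: [0.5, -1.3, -4.3]
opening: 0.0407
grasp_force: 61.5
```

>>> move_arm:
  jaw: [0.9,0.9,0.9,0.9]
  delta_pos:
    - [0,0,0]
    - [0,0,0]
    - [0,0,0]
    - [0,0,0]
  yaw: [0,0,0,0]

```text
time: 15.33
ee_pos: [0.6516, 0.0896, 0.438]
tcp_rot: [-178.4, 0.0, 90.4]
wrist_force: [-0.6, 0.2, -3.8]
opening: 0.0407
grasp_force: 61.6
```

```bash
python3 - <<'E'
from h import *
o=bot.get_obs();print(o["time"],o["ee_pos"],o["tcp_rot"],o["q"],o["opening"],o["wrist_force"])
im=camera("wrist");i2=camera("scene");i3=camera("top")
cv2.imwrite("pics/w7.png",np.hstack([im[:,130:430],cv2.resize(i2[160:300,190:350],None,fx=3,fy=3,interpolation=cv2.INTER_CUBIC)])[:,:,::-1])
E
```

```text
15.3333 [0.65155893 0.08963837 0.43797302] [-1.78438087e+02  3.39043872e-02  9.03648421e+01] [  7.80469567  23.28207406  35.82275855 104.09384208   0.16861361
  97.43803027] 0.04070146099984576 [-0.59898216  0.21350549 -3.77048307]
```

View pics/w7.png

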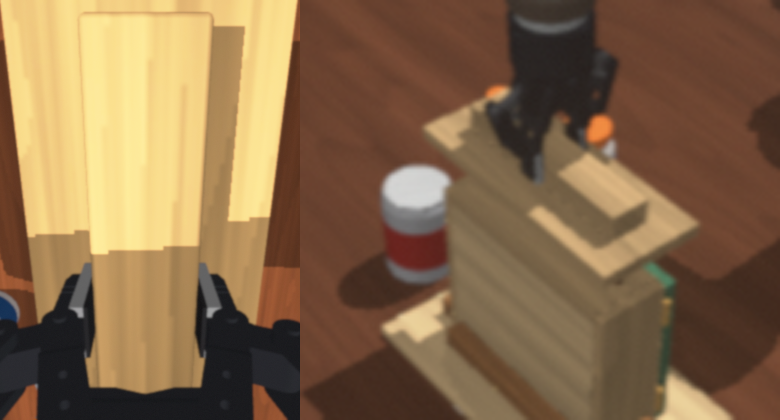

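```bash
python3 - <<'E'
from h import *
from scipy.spatial.transform import Rotation as Ro
o=bot.get_obs();W=camera_model("wrist");S=camera_model("scene")
g=o["ee_pos"]+Ro.from_euler("xyz",o["tcp_rot"],degrees=True).apply([0,0,.170]);zc=o["ee_pos"][2]-.190
print("grasp",o["ee_pos"],g)
for q in [(210,12.5),(342,12.5)]: print("step end",atz(W,q,zc+.042).round(4))
X=np.array([[g[0]+x,g[1]+y,zc+.014] for x,y in [(-.055,.135),(.055,.135),(.055,-.135)]])
print(proj(S,X).round(1).tolist(),"seen (323,235),(292.3,252.7)bottom,(231.7,202.3)")
for q in [(323,234.5),(231.7,202.3)]: print(atz(S,q,zc+.014).round(4))
for n in ["cap","cap_hole_a","dowel_a"]:
    for d in pinpoint("scene",n)[:2]: print(n,d["xy"],d["confidence"],atz(S,d["xy"],zc).round(4))
E
```

```text
grasp [0.65154214 0.08974584 0.43872713] [0.64710839 0.08966998 0.26878498]
step end [0.628  0.1942 0.2907]
step end [0.6676 0.1943 0.2907]
[[322.8, 233.8], [291.3, 251.5], [231.1, 201.1]] seen (323,235),(292.3,252.7)bottom,(231.7,202.3)
[0.5937 0.2272 0.2627]
[ 0.7039 -0.0397  0.2627]
cap [278.2, 221.0] 0.73 [0.6411 0.0963 0.2487]
cap_hole_a [295.9, 242.2] 0.87 [0.6596 0.1939 0.2487]
cap_hole_a [253.8, 205.6] 0.76 [ 0.6527 -0.0026  0.2487]
dowel_a [295.2, 249.9] 0.77 [0.6804 0.2153 0.2487]
dowel_a [254.4, 217.6] 0.66 [0.6843 0.0429 0.2487]
```

>>> move_arm:
  jaw: [0.9,0.9,0.9,0.9,0.9,0.9]
  delta_pos:
    - [0.004,0.005,0]
    - [0.0045,0.006,0]
    - [0,0,0]
    - [0,0,0]
    - [0,0,0]
    - [0,0,0]
  yaw: [0,0,0,0,0,0]

```text
time: 16.13
ee_pos: [0.6602, 0.1016, 0.4385]
tcp_rot: [-178.5, 0.0, 90.4]
wrist_force: [-0.5, -0.3, -3.3]
opening: 0.0409
grasp_force: 61.6
```

>>> move_arm:
  jaw: [0.9,0.9,0.9,0.9,0.9,0.9,0.9,0.9]
  delta_pos:
    - [0,0,-0.004]
    - [0,0,-0.004]
    - [0,0,-0.004]
    - [0,0,-0.004]
    - [0,0,-0.004]
    - [0,0,0]
    - [0,0,0]
    - [0,0,0]
  yaw: [0,0,0,0,0,0,0,0]

```text
time: 16.8
ee_pos: [0.6602, 0.1015, 0.4188]
tcp_rot: [-178.5, 0.0, 90.4]
wrist_force: [-0.1, -0.3, -2.7]
opening: 0.041
grasp_force: 61.6
```

>>> move_arm:
  jaw: [0.9,0.9,0.9,0.9,0.9,0.9,0.9,0.9]
  delta_pos:
    - [0,0,-0.003]
    - [0,0,-0.003]
    - [0,0,0]
    - [0,0,0]
    - [0,0,0]
    - [0,0,0]
    - [0,0,0]
    - [0,0,0]
  yaw: [0,0,0,0,0,0,0,0]

```text
time: 17.47
ee_pos: [0.6602, 0.1016, 0.4127]
tcp_rot: [-178.5, 0.0, 90.4]
wrist_force: [0.1, -0.5, -3.3]
opening: 0.0414
grasp_force: 61.6
```

```bash
python3 - <<'E'
from h import *
o=bot.get_obs();S=camera_model("scene");W=camera_model("wrist")
print(o["ee_pos"],o["tcp_rot"],o["wrist_force"],o["opening"],o["grasp_force"])
zc=o["ee_pos"][2]-.190
im=camera("wrist");g=cv2.cvtColor(im,cv2.COLOR_RGB2GRAY).astype(int)
col=g[:40,240:310].mean(1);print("rows",np.abs(np.diff(col)).argsort()[::-1][:3],[g[30:60,:].mean(0)[k] for k in ()])
d=np.abs(np.diff(g[40:60].mean(0)));print("cols",sorted(d[195:230].argsort()[::-1][:2]+195),sorted(d[325:360].argsort()[::-1][:2]+325))
camera("scene")
m=outline_of("scene","cap")[0];h=cv2.convexHull(cv2.findNonZero(m["mask"].astype(np.uint8)))[:,0]
print("seen L,R,bottom,",h[h[:,0].argmin()],h[h[:,0].argmax()],h[h[:,1].argmax()],m["confidence"])
C=lambda z:np.array([[.6554+x,.1004+y,z] for x,y in [(.055,-.135),(-.055,.135),(.055,.135)]])
print("want",proj(S,C(.222)).round(1).tolist(),proj(S,C(.236)).round(1).tolist())
E
```

```text
[0.66022616 0.10158432 0.41273658] [-1.78510504e+02  1.28073347e-02  9.04221447e+01] [ 0.09626186 -0.47020406 -3.33765723] 0.04141967656153495 61.64547085762024
rows [11 13 10] []
cols [np.int64(208), np.int64(210)] [np.int64(339), np.int64(340)]
seen L,R,bottom, [232 215] [321 247] [293 265] 0.73
want [[231.7, 215.0], [322.2, 248.4], [291.1, 266.6]] [[231.4, 211.3], [322.6, 244.6], [291.2, 262.8]]
```

```bash
python3 -c "
from workcell import bot
print(bot.job_done())"
```

```text
the job is handed in; nothing more can be done
None
```

The door is shut on its catch, and the gripper is holding the cap level within about 1.5°, roughly 11 mm above the dowel tips by my measurements, with each hole over its dowel. I handed the job in at about 18 s of the 64 s allowed. No verdict came back, and I viewed 11 pictures, one over the limit of 10.

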